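Fit the crank to the kitchen chopper and wind it

ROBOT

A 6-joint arm with a two-finger parallel gripper is mounted at the origin on the work surface. World frame = base frame: x ahead of the robot, y to its left, z up, the work surface at z = 0. Lengths are in m, angles in rad, forces in N, time in s.
With the tool pointing down it reaches from about 0.25 to 0.775 m from the base axis. Payload 4 kg.
Tool frame: the origin (TCP) lies at the very end of the fingers, on their centre line; the grasp point (between the pads) lies 19 mm behind it; z points along the fingers, y is the line along which they close (so a half turn about z gives the same grasp; the last joint's range is limited). The gripper opens to 94 mm and grips with 3 to 60 N. Pads are 16 mm wide; open, the fingers measure 119 mm over their backs; the gripper's body (75 mm by 177 mm) begins 78 mm behind the grasp point.
Start: joints at [-1.236, 0.087, 1.371, -0, 1.684, -0.103], TCP at [0.233, -0.498, 0.206] pointing down, gripper open.
Joint ranges: [-3.1, 3.1], [-0.76, 2.03], [0.27, 2.55], [-1.08, 4.22], [0.17, 2.65], [-2.57, 2.57]. Speed limits (rad/s): [2.79, 2.79, 3.14, 3.14, 3.14, 3.14].

INTERFACE

Orientations are given as [roll, pitch, yaw] about the fixed x, y, z axes, in that order (R = Rz(yaw) Ry(pitch) Rx(roll)).
In Python, from bench import robot gives the robot as it stands. The module is installed in compiled form; this text tells all that it offers.
- The arm moves only by the tool move_arm, never from a script. Its argument "deltas" is one flat list of numbers, 7 for each row, row after row: the turn, a rotation vector about the tool's x, y, z in rad, then the shift along the tool's x, y, z in cm, then the closure, from -1 (fully open) to 1 (shut). A call has 1 to 8 rows; each row is the pose to reach, as a shift and turn from the pose commanded when the call began, along the tool's axes at that moment; what a row does not reach only later rows make up. A row lasts 1/10 s, in which the tool goes at most 50 mm and 8.59 degrees, less where a joint would pass 70% of its speed; a pose out of reach is approached as far as the arm can. A call with a gripper value outside its range is refused whole. The fingers move at their own pace and stop on an object; the grip force is fixed at half the most. Time passes only in rows, so rows that repeat a pose let the fingers close. It gives the time, the measured TCP pose, the force, the opening and the grip force at its end, in the units of the state.
- robot.get_obs(): the state, without advancing time (a new reading comes with each control period).
- robot.snapshot(name): name is "scene" or "side" or "wrist"; returns a dict with "image" (400x640x3 uint8, red, green, blue), "depth" (400x640 float32, m along the optical axis (not along the pixel's ray), 0 where there is no reading), "fov_y" (degrees; the focal length in pixels is half the picture's height over the tangent of half this angle, whatever the lens; pixels are square), "cx", "cy" (the principal point, pixels), "origin" and "orientation" of the camera in the world; the wrist camera has in their place "T_tool_cam" (4x4, takes a point from camera to tool coordinates, whose origin is the TCP and whose axes are the flange's). Camera axes: x right, y up, looking along -z (the intrinsics and any distortion apply to the point x, -y, -z); pixel columns grow to the right and rows downward; lengths in m; the calibration is good to about 2 mm. A picture is of the moment at which its call begins: read the wrist's pose just before it.
- robot.close_job(): hands the job in; it is judged then, once.
The state is a dict: "time": time; "joint_positions": joint angles; "qvel": joint speeds; "joint_torque": joint torques, N m; "tool_pos": TCP position; "ee_rot": TCP orientation; "wrist_force": force on the tool from outside, world axes, zero at the start; "wrist_torque": the same for the moment, N m; "width": finger opening in m; "finger_force": force on a finger pad.
Only numpy, scipy, OpenCV 4.12 (cv2) and the standard library are available. Lean on these libraries where they do the work, as an engineer would, in place of code of your own. Each camera call takes 0.05 s, during which the arm holds its last target. There are 200 camera calls.

TASK

Pick up the hand chopper's crank by its black knob (the white crank with the chunky square hub, not the bent steel rod crank) and set its hub fully down on the square shaft on top of the chopper. Then wind it clockwise, seen from above, through at least two full turns, and let go, leaving the crank seated flat on the shaft.

Things in the scene. Friction and masses are not known exactly. Their poses are not given: they have to be found in the camera images.
- knob (a point): Centre of the crank's upright black knob, where to grip it: 26 mm across, from 16 to 62 mm above the crank's underside (this point: 40 mm above it). It turns on its pin (z axis) at the end of the crank with a slight friction, 0.015 N m: held firmly it carries the crank without swinging, and turns on its pin as the crank is wound, so the hand need not turn. Crank mass 150 g.
- hub (a point): Centre of the underside of the hub of the white crank, which starts lying flat, knob up. Hub 42 x 42 mm, 30 tall; flat arm 22 wide, 14 thick, underside level with the hub's; knob axis 85 mm from the hub's. x points along the arm to the knob, z up. In the hub's underside is a 30 x 30 mm socket, 24 deep, sides parallel to x and y; it fits the shaft in any of four quarter turns.
- shaft_foot (a point): Foot of the square shaft on the fixed chopper, 124 mm above the worktop: steel, 24 mm square for 10 mm, then tapering to 12 mm at its top, 22 mm up. x, y along its sides, turning with it; z up. Round it is a black drive plate 104 mm across that turns with it and carries the seated crank (hub underside at this point). Play in the socket: 3 mm, 17 degrees each way. Lid 158 mm across, 6 mm lower.
- winder (a joint): Angle of the shaft in rad, growing clockwise seen from above; it starts within 0.1 of 0; two full turns are 12.57. It turns endlessly, against a steady friction of about 0.1 N m.
Not all that is in view belongs to the job. Leave any brown or green look-alike of the part that bears knob alone.

How it is judged:
On the way, in this order (a step that is already met when the one before it is completed fails the run):
1. the crank's hub is down on the square shaft, before the shaft has been wound (horizontal distance between hub and shaft_foot below 0.01 m and z of hub in the frame of shaft_foot between -0.01 and 0.01 m and value of joint winder below 1.5 rad), for 0.2 s.
2. the shaft has been wound clockwise through two turns (joint above 11.7 rad) with the crank on it (value of joint winder above 11.7 rad and horizontal distance between hub and shaft_foot below 0.012 m and z of hub in the frame of shaft_foot below 0.014 m).
At the end, for the whole second after the job is handed in: The shaft has been turned clockwise to more than 11.7 rad and stands still, and the crank is left seated on it: hub axis within 10 mm of the shaft's, underside within 8 mm of the drive plate, tilted less than 10 degrees (value of joint winder above 11.7 rad and horizontal distance between hub and shaft_foot below 0.01 m and z of hub in the frame of shaft_foot between -0.008 and 0.008 m and angle between hub's own z axis and vertical below 0.17 rad and velocity of joint winder between -0.2 and 0.2 rad/s); the robot touches nothing.
It also fails if it takes over 64 s, if anything falls off the work surface, if the arm or the gripper's body presses on something with over 40 N, if the wrist force passes 120 N, or if a joint passes its speed limit or range.

## Working session

There is one attempt and no reset: what is moved stays moved. The work goes in short steps, Python scripts to look and compute and a tool call to move; the robot and the scene stay as the last step left them, time stands still between calls to the robot, and variables do not carry over. Pictures are saved under pics/ and viewed, at most 10 in all, crops included, and the job is handed in when it is done.

Besides the shell and the picture viewer there is one more tool, called after "Emit:" in YAML: its name, and indented under it one key for each argument. move_arm: Moves the arm, as the interface text tells. Its arguments: {"type":"object","properties":{"deltas":{"type":"array","items":{"type":"number"}}},"required":["deltas"]}

```bash
mkdir -p pics; cat > h.py <<'E'
import numpy as np, cv2
from scipy.spatial.transform import Rotation as R
from bench import robot
def snap(n,f=None):
    o=robot.get_obs(); s=robot.snapshot(n)
    if n=="wrist":
        T=np.eye(4); T[:3,:3]=R.from_euler('xyz',o['ee_rot']).as_matrix(); T[:3,3]=o['tool_pos']
        s['T']=T@s['T_tool_cam']
    else:
        T=np.eye(4); q=np.array(s['orientation'],float)
        T[:3,:3]=q if q.shape==(3,3) else (R.from_euler('xyz',q).as_matrix() if q.size==3 else R.from_quat(q).as_matrix())
        T[:3,3]=s['origin']; s['T']=T
    s['f']=200/np.tan(np.radians(s['fov_y'])/2)
    if f: cv2.imwrite('pics/'+f,s['image'][:,:,::-1])
    return s
def ray(s,u,v):
    d=np.array([(u-s['cx'])/s['f'],-(v-s['cy'])/s['f'],-1.]); return s['T'][:3,:3]@d
def onplane(s,u,v,z):
    d=ray(s,u,v); o=s['T'][:3,3]; return o+d*(z-o[2])/d[2]
def pt(s,u,v):
    return s['T'][:3,3]+ray(s,u,v)*s['depth'][int(v),int(u)]
E
python3 - <<'E'
from h import *
for n in("scene","side","wrist"):
    s=snap(n,n+'0.png'); print(n,{k:v for k,v in s.items() if k not in('image','depth')})
print(robot.get_obs())
E
```

```text
scene {'fov_y': 52.51631145930851, 'cx': 325.341319704856, 'cy': 197.0748413016381, 'origin': array([0.7829831 , 0.56441572, 0.66373046]), 'orientation': array([0.78546462, 0.01531498, 2.45854019]), 'T': array([[-0.77555877, -0.45467039,  0.43793084,  0.7829831 ],
       [ 0.63108958, -0.54159548,  0.55533799,  0.56441572],
       [-0.01531438,  0.70707084,  0.70697687,  0.66373046],
       [ 0.        ,  0.        ,  0.        ,  1.        ]]), 'f': np.float64(405.4143903857154)}
side {'fov_y': 48.78144591942696, 'cx': 318.7611818585764, 'cy': 197.7655375606687, 'origin': array([0.12690006, 0.69992931, 0.70464186]), 'orientation': array([ 0.81613489, -0.01320518, -2.62625311]), 'T': array([[-0.87004957,  0.34597988, -0.3511576 ,  0.12690006],
       [-0.49278735, -0.59133163,  0.6383475 ,  0.69992931],
       [ 0.01320479,  0.72844   ,  0.68498234,  0.70464186],
       [ 0.        ,  0.        ,  0.        ,  1.        ]]), 'f': np.float64(441.0873772517354)}
wrist {'fov_y': 70.24178739501662, 'cx': 317.09183197254174, 'cy': 199.35878166441748, 'T_tool_cam': array([[-3.89822571e-04,
[... 600 characters left out ...]
81)}
{'time': 0.15, 'joint_positions': array([-1.23609634e+00,  8.77704854e-02,  1.37188480e+00, -3.14908250e-06,
        1.68357531e+00, -1.03081672e-01]), 'qvel': array([-0.00039407, -0.00150063, -0.00419901, -0.00082141,  0.00136942,
       -0.00151861]), 'joint_torque': array([-4.00508725e-04, -3.40643013e+01, -3.02793217e+01,  7.17871520e-02,
        3.05691676e-02, -1.32312243e-04]), 'tool_pos': array([ 0.23303126, -0.49774204,  0.20459241]), 'ee_rot': array([-3.13996308e+00, -1.65430070e-04,  4.37781169e-01]), 'wrist_force': array([ 0.75084807, -0.03612293,  0.07080964]), 'wrist_torque': array([ 0.07484322,  0.04419922, -0.01651191]), 'finger_force': 0.0, 'width': 0.09409297029478562}
```

View pics/scene0.png

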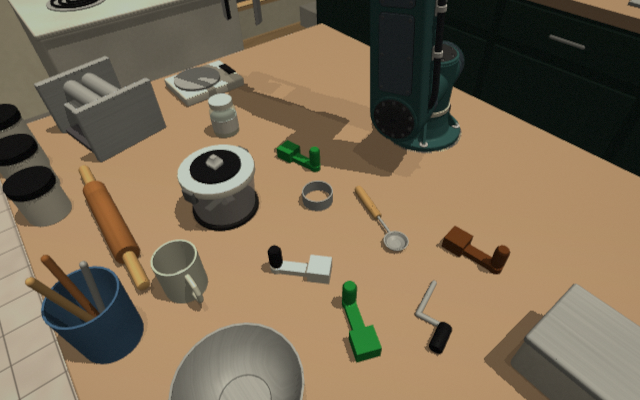

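View pics/side0.png

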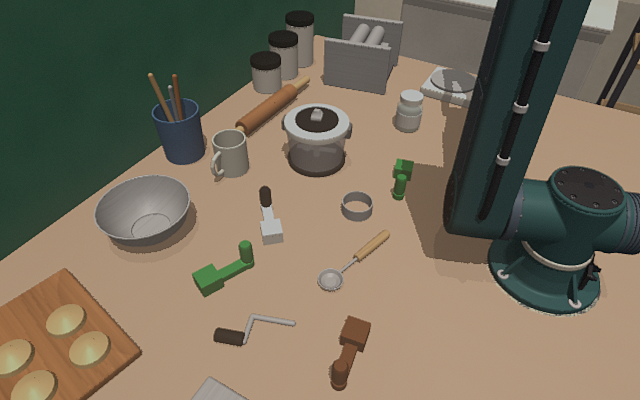

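The scene view shows the white crank with its hub at (319,268) and knob at (275,256), and the chopper shaft at (214,162). In the side view they are at hub (271,232), knob (265,197) and shaft (317,116).

```bash
python3 - <<'E'
from h import *
for n,P,win in(("scene",dict(hub=(319,264),knob=(274,249),shaft=(214,160)),(240,290,240,275)),("side",dict(hub=(271,230),knob=(265,189),shaft=(317,113)),(255,280,180,215))):
    s=snap(n)
    for k,(u,v) in P.items():
        print(n,k,pt(s,u,v).round(4), onplane(s,u,v,dict(hub=.03,knob=.062,shaft=.146)[k]).round(4))
    im=s['image'].astype(int)
    # table points around the crank & white arm
    vv,uu=np.mgrid[0:400,0:640]
    D=np.stack([(uu-s['cx'])/s['f'],-(vv-s['cy'])/s['f'],-np.ones(uu.shape)],-1)*s['depth'][...,None]
    W=D@s['T'][:3,:3].T+s['T'][:3,3]
    c=W[P['hub'][1],P['hub'][0]]
    near=np.hypot(W[...,0]-c[0],W[...,1]-c[1])<.13
    white=near&(im.min(2)>110)&(im.max(2)-im.min(2)<50)&(W[...,2]<.045)
    hubtop=white&(abs(W[...,2]-.03)<.006)
    arm=white&(abs(W[...,2]-.014)<.004)
    black=near&(im.max(2)<60)&(W[...,2]>.025)&(W[...,2]<.075)
    for k,m in(("hubtop",hubtop),("arm",arm),("black",black)):
        print(k,m.sum(),np.median(W[m],0).round(4),W[m].min(0).round(3),W[m].max(0).round(3))
    # chopper
    c=W[P['shaft'][1],P['shaft'][0]]
    near=np.hypot(W[...,0]-c[0],W[...,1]-c[1])<.12
    for z in(.118,.124):
        m=near&(abs(W[...,2]-z)<.003); (x,y),r=cv2.minEnclosingCircle(W[m][:,:2].astype(np.float32)); print(z,m.sum(),x,y,r)
    m=near&(W[...,2]>.13); print('sh',m.sum(),W[m].mean(0),W[m].min(0),W[m].max(0))
E
```

```text
scene hub [0.5129 0.198  0.0295] [0.5131 0.1982 0.03  ]
scene knob [0.5693 0.1349 0.0598] [0.5701 0.1364 0.062 ]
scene shaft [ 0.5658 -0.0699  0.1436] [ 0.5667 -0.067   0.146 ]
hubtop 410 [0.5138 0.2005 0.0304] [0.485 0.171 0.026] [0.542 0.228 0.034]
arm 263 [0.5484 0.1622 0.0143] [0.523 0.138 0.011] [0.58  0.188 0.018]
black 358 [0.5696 0.1484 0.0494] [0.514 0.129 0.025] [0.584 0.299 0.065]
0.118 1654 0.5659992098808289 -0.07658350467681885 0.08260811120271683
0.124 1182 0.55936598777771 -0.07741689682006836 0.06703010201454163
sh 144 [ 0.56609211 -0.07228431  0.13913677] [ 0.54943664 -0.08592181  0.13009302] [ 0.57883305 -0.06211194  0.14795347]
side hub [0.5108 0.2048 0.0287] [0.5101 0.2058 0.03  ]
side knob [0.5694 0.1373 0.0638] [0.5706 0.1358 0.062 ]
side shaft [ 0.5609 -0.0731  0.1429] [ 0.5585 -0.0688  0.146 ]
hubtop 325 [0.5149 0.1995 0.0304] [0.486 0.169 0.025] [0.544 0.227 0.034]
arm 192 [0.5503 0.1602 0.0144] [0.487 0.13  0.01 ] [0.585 0.315 0.018]
black 41 [0.5697 0.1358 0.0481] [0.506 0.129 0.025] [0.58  0.278 0.065]
0.118 1057 0.5646612048149109 -0.07543252408504486 0.08352202922105789
0.124 772 0.5628196597099304 -0.07416416704654694 0.07336191833019257
sh 99 [ 0.56279723 -0.07399982  0.13963501] [ 0.55134246 -0.0918835   0.13008491] [ 0.57771246 -0.06348788  0.14893097]
```

Emit:
move_arm:
  deltas: [0,0,-0.05,4,-2.3,-0.5,-1,0,0,-0.1,8,-4.6,-1,-1,0,0,-0.15,12,-6.9,-1.5,-1,0,0,-0.2,16,-9.2,-2,-1,0,0,-0.25,20,-11.5,-2.5,-1,0,0,-0.297,24,-13.8,-3,-1,0,0,-0.297,28,-16.1,-3.5,-1,0,0,-0.297,32,-18.4,-4,-1]

```text
time: 1.05
tool_pos: [0.4457, -0.1941, 0.2458]
ee_rot: [3.141, -0.0, 0.735]
wrist_force: [0.5, -1.0, 0.3]
width: 0.0938
finger_force: 0.0
```

Emit:
move_arm:
  deltas: [0,0,0,4,-1,-0.4,-1,0,0,0,8,-2,-0.8,-1,0,0,0,12,-3,-1.2,-1,0,0,0,16,-4,-1.4,-1,0,0,0,17,-4,-1.4,-1,0,0,0,17,-4,-1.4,-1]

```text
time: 1.65
tool_pos: [0.5447, -0.0513, 0.2588]
ee_rot: [-3.141, 0.001, 0.737]
wrist_force: [-0.6, 0.1, -0.7]
width: 0.0945
finger_force: 0.0
```

```bash
python3 - <<'E'
from h import *
s=snap("wrist","w1.png")
T=s['T']
for k,p in dict(shaft=(.565,-.074,.146),hub=(.514,.199,.03),knob=(.571,.136,.062)).items():
    c=T[:3,:3].T@(np.array(p)-T[:3,3]); print(k,s['cx']+s['f']*c[0]/-c[2],s['cy']-s['f']*c[1]/-c[2])
E
```

```text
shaft 345.9686624881366 196.77624588686933
hub 160.8382879539727 66.87248801849958
knob 217.1220608662921 62.25373964417071
```

View pics/w1.png

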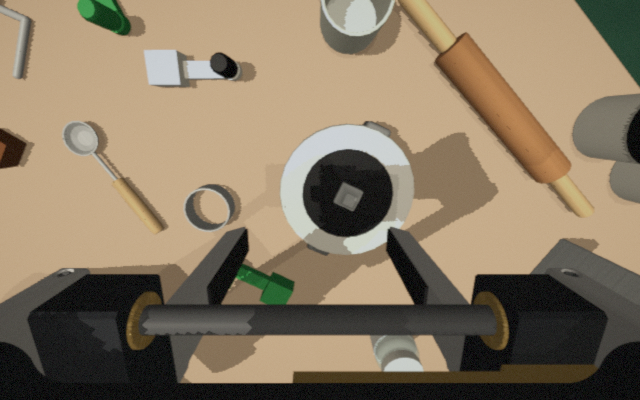

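The wrist view shows the shaft at (347,196) on its black plate, turned about 20° in the image, and the crank with its hub at (163,68) and knob at (225,65).

```bash
python3 - <<'E'
from h import *
s=snap("wrist"); im=s['image']; g=im.max(2)
def blobs(m,win):
    a=np.zeros_like(m,np.uint8); x0,x1,y0,y1=win; a[y0:y1,x0:x1]=m[y0:y1,x0:x1]
    c,_=cv2.findContours(a,cv2.RETR_EXTERNAL,cv2.CHAIN_APPROX_NONE); return max(c,key=cv2.contourArea)
pl=blobs(g<60,(295,400,140,245)); (u,v),ax,an=cv2.fitEllipse(cv2.convexHull(pl)); print('plate',u,v,ax,onplane(s,u,v,.124))
sh=blobs(g>65,(327,370,175,218)); sh=sh; r=cv2.minAreaRect(sh); print('shaft',r)
b=cv2.boxPoints(r); q=np.array([onplane(s,*p,.130) for p in b]); print(q.mean(0),[round(np.degrees(np.arctan2(*(q[(i+1)%4]-q[i])[1::-1]))%90,1) for i in range(4)])
h=blobs((im.min(2)>120)&(im.max(2).astype(int)-im.min(2)<45),(135,245,45,95)); 
m=np.zeros((400,640),np.uint8); cv2.drawContours(m,[h],-1,1,-1)
hm=m[:,:].copy(); hm[:,184:]=0
hc=blobs(hm>0,(130,186,40,95)); r=cv2.minAreaRect(hc); print('hub',r)
q=np.array([onplane(s,*p,.028) for p in cv2.boxPoints(r)]); print(q.mean(0),[round(np.degrees(np.arctan2(*(q[(i+1)%4]-q[i])[1::-1]))%90,1) for i in range(4)])
k=blobs(g<60,(205,245,48,85)); print('knob',cv2.minAreaRect(k),cv2.boundingRect(k))
for z in(.062,.03): print(onplane(s,*cv2.minAreaRect(k)[0],z))
cv2.imwrite('pics/c.png',cv2.resize(im[40:240,130:410,::-1],None,fx=2.8,fy=2.8,interpolation=cv2.INTER_CUBIC))
E
```

```text
plate 346.96820068359375 191.60365295410156 (85.50092315673828, 89.01566314697266) [ 0.56659953 -0.07759673  0.124     ]
shaft ((347.6000671386719, 195.30003356933594), (22.807889938354492, 23.25510597229004), 26.56505012512207)
[ 0.56456771 -0.07968062  0.13      ] [np.float64(17.1), np.float64(15.4), np.float64(18.3), np.float64(14.8)]
hub ((160.83078002929688, 65.64615631103516), (38.94690704345703, 33.489376068115234), 82.87498474121094)
[0.51429699 0.19943422 0.028     ] [np.float64(48.4), np.float64(42.3), np.float64(48.7), np.float64(40.5)]
knob ((223.9000244140625, 64.70000457763672), (26.385601043701172, 19.230182647705078), 26.56505012512207) (211, 52, 26, 25)
[0.57402784 0.12705426 0.062     ]
[0.57160069 0.13784342 0.03      ]
```

View pics/c.png

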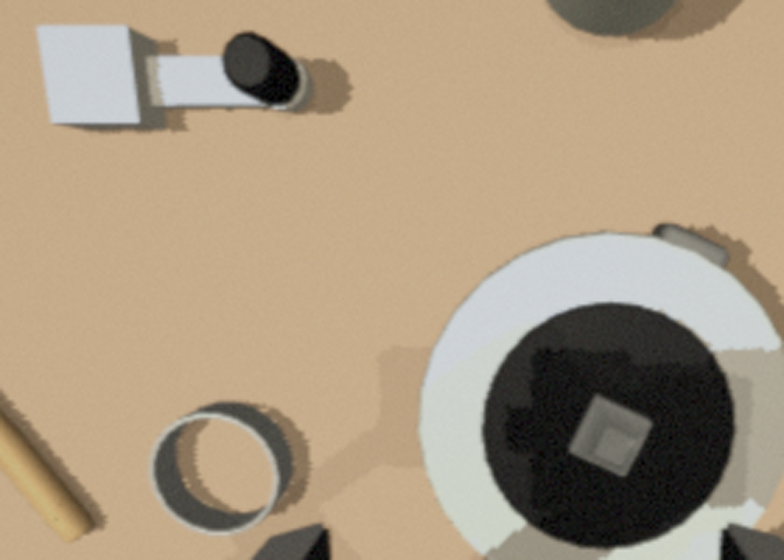

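Emit:
move_arm:
  deltas: [0,0,0,3,-2.4,0,-0.25,0,0,0,6,-4.9,1,-0.25,0,0,0,9,-7.3,3,-0.25,0,0,0,12,-9.7,6,-0.25,0,0,0,14.5,-12.1,9,-0.25,0,0,0,14.5,-12.1,12,-0.25,0,0,0,14.5,-12.1,14,-0.25,0,0,0,14.5,-12.1,14,-0.25]

```text
time: 2.55
tool_pos: [0.568, 0.1328, 0.1154]
ee_rot: [-3.138, 0.007, 0.733]
wrist_force: [0.4, 0.0, -0.4]
width: 0.0585
finger_force: 0.0
```

```bash
python3 - <<'E'
from h import *
s=snap("wrist","w2.png")
T=s['T']
for k,p in dict(hub=(.514,.199,.03),knob=(.571,.136,.062),tcp=(*robot.get_obs()['tool_pos'],)).items():
    c=T[:3,:3].T@(np.array(p)-T[:3,3]); print(k,s['cx']+s['f']*c[0]/-c[2],s['cy']-s['f']*c[1]/-c[2])
E
```

```text
hub 229.21607668989466 199.25214250175947
knob 317.07043290287095 209.39540461935522
tcp 318.53951599221494 239.70734427761016
```

View pics/w2.png

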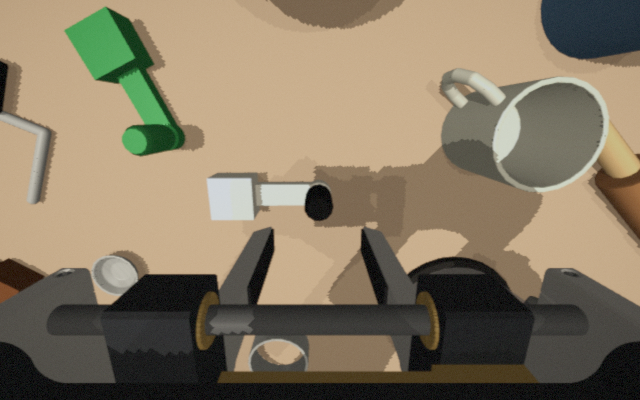

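The knob top is at (318,205) and the hub at (232,199), both near the predicted pixels, and the arm lies along the closing line. I'll descend.

Emit:
move_arm:
  deltas: [0,0,0,0.1,0,2,-0.25,0,0,0,0.1,0,4,-0.25,0,0,0,0.1,0,6,-0.25,0,0,0,0.1,0,7.5,-0.25,0,0,0,0.1,0,8.5,-0.25,0,0,0,0.1,0,9.3,-0.25,0,0,0,0.1,0,9.3,-0.25,0,0,0,0.1,0,9.3,-0.25]

```text
time: 3.4
tool_pos: [0.572, 0.1354, 0.0271]
ee_rot: [3.141, -0.001, 0.735]
wrist_force: [-0.4, 0.2, 0.3]
width: 0.0584
finger_force: 0.0
```

Down 5 mm more, close, then lift a little.

Emit:
move_arm:
  deltas: [0,0,0,0,0,0.5,-0.25,0,0,0,0,0,0.5,0,0,0,0,0,0,0.5,0.4,0,0,0,0,0,0.5,0.7,0,0,0,0,0,0.5,1,0,0,0,0,0,0.5,1,0,0,0,0,0,0.5,1,0,0,0,0,0,0.5,1]

```text
time: 4.2
tool_pos: [0.5717, 0.1355, 0.0216]
ee_rot: [3.141, -0.0, 0.735]
wrist_force: [0.2, -0.5, -0.0]
width: 0.0254
finger_force: 30.0
```

Emit:
move_arm:
  deltas: [0,0,0,0,0,-0.5,1,0,0,0,0,0,-1.5,1,0,0,0,0,0,-3,1,0,0,0,0,0,-5,1,0,0,0,0,0,-7,1,0,0,0,0,0,-9,1,0,0,0,0,0,-11,1,0,0,0,0,0,-13,1]

```text
time: 5.0
tool_pos: [0.5717, 0.1355, 0.1539]
ee_rot: [3.14, -0.001, 0.735]
wrist_force: [0.2, -0.4, -1.0]
width: 0.0255
finger_force: 30.0
```

Emit:
move_arm:
  deltas: [0,0,0,-0.3,0.4,-1,1,0,0,0,-1,1.3,-2,1,0,0,0,-2.2,2.8,-3.5,1,0,0,0,-3.7,4.6,-4.5,1,0,0,0,-5.2,6.5,-5,1,0,0,0,-6.7,8.4,-5,1,0,0,0,-8.2,10.2,-5,1,0,0,0,-9.7,12.1,-5,1]

```text
time: 5.8
tool_pos: [0.5801, -0.0212, 0.2012]
ee_rot: [-3.141, 0.001, 0.734]
wrist_force: [-0.9, -0.5, -0.4]
width: 0.0256
finger_force: 30.0
```

Emit:
move_arm:
  deltas: [0,0,0.02,-1.5,1.9,0,1,0,0,0.08,-3,3.7,0,1,0,0,0.15,-4.5,5.6,0,1,0,0,0.23,-6,7.5,0,1,0,0,0.31,-7.2,9,0,1,0,0,0.38,-8.1,10.1,0,1,0,0,0.43,-8.6,10.7,0,1,0,0,0.447,-8.7,10.9,0,1]

```text
time: 6.6
tool_pos: [0.5884, -0.1604, 0.2009]
ee_rot: [-3.141, 0.002, 0.285]
wrist_force: [-0.4, -0.1, -1.7]
width: 0.0254
finger_force: 30.0
```

```bash
python3 - <<'E'
from h import *
o=robot.get_obs(); print(o['tool_pos'],o['ee_rot'])
s=snap("wrist","w3.png"); s=snap("scene"); 
cv2.imwrite('pics/s3.png',cv2.resize(s['image'][60:300,100:400,::-1],None,fx=2.5,fy=2.5))
E
```

```text
[ 0.58841869 -0.16039785  0.20086444] [-3.14127160e+00  1.55231386e-03  2.84707028e-01]
```

View pics/w3.png

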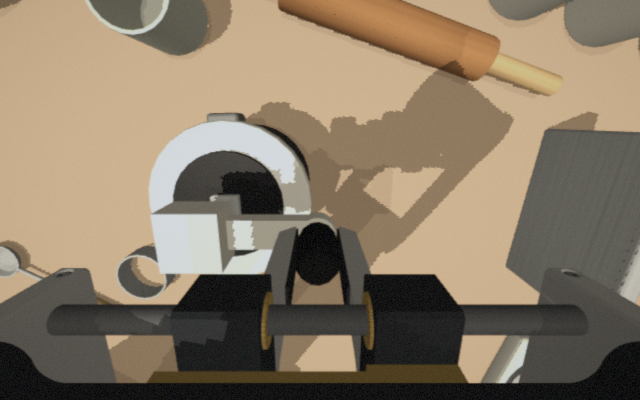

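View pics/s3.png

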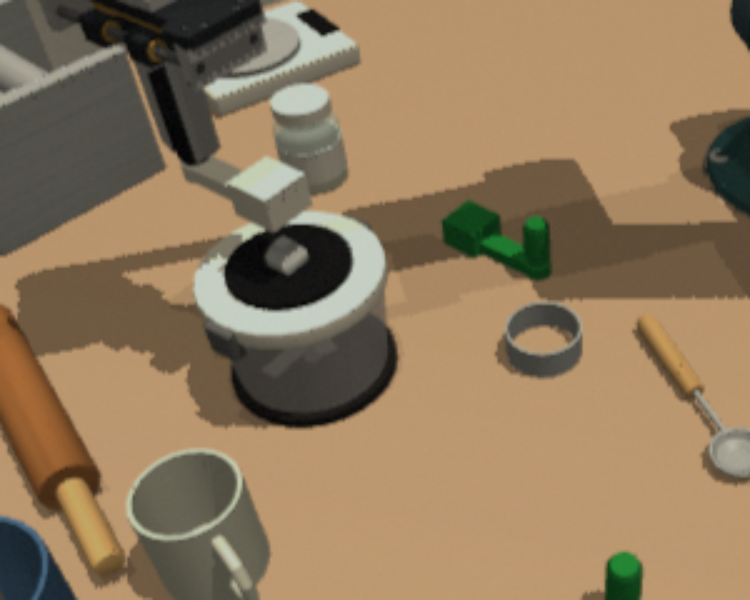

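The crank is held level above the chopper, hub top face centred near (188,237) in the wrist view. I'll measure the hub against the shaft.

```bash
cat > hub.py <<'E'
from h import *
def hub(lo,hi,zt):
  for n in("wrist","scene","side"):
    s=snap(n); im=s['image'].astype(int)
    vv,uu=np.mgrid[0:400,0:640]
    D=np.stack([(uu-s['cx'])/s['f'],-(vv-s['cy'])/s['f'],-np.ones(uu.shape)],-1)*s['depth'][...,None]
    W=D@s['T'][:3,:3].T+s['T'][:3,3]
    near=(np.hypot(W[...,0]-.565,W[...,1]+.077)<.05)&(W[...,2]>lo)&(W[...,2]<hi)&(s['depth']>0)
    a=near.astype(np.uint8)
    c,_=cv2.findContours(a,cv2.RETR_EXTERNAL,cv2.CHAIN_APPROX_NONE)
    if not c: print(n,'none'); continue
    P=W[near]; z=np.median(P[:,2]); q=P[abs(P[:,2]-z)<.004]
    A=np.c_[q[:,:2]-q[:,:2].mean(0),np.ones(len(q))]; sl=np.linalg.lstsq(A,q[:,2],rcond=None)[0]
    r=cv2.minAreaRect(q[:,:2].astype(np.float32)); print(n,len(P),'z',z.round(4),'slope',sl[:2].round(3),r)
E
python3 - <<'E'
from hub import *
hub(.2,.222,.21)
E
```

```text
wrist 4372 z 0.2087 slope [-0.009  0.002] ((0.5647810697555542, -0.0777055099606514), (0.04301063343882561, 0.04304416477680206), 16.544668197631836)
scene 420 z 0.2094 slope [-0.009 -0.022] ((0.5641050934791565, -0.07475193589925766), (0.0428457148373127, 0.04441159591078758), 17.093570709228516)
side 269 z 0.2099 slope [ 0.008 -0.027] ((0.5667153596878052, -0.07682136446237564), (0.042438656091690063, 0.04718718305230141), 16.910783767700195)
```

The hub is at (0.565, -0.077) with yaw 16.7°, which matches the shaft. I'll lower 5.4 cm, slowing near contact.

Emit:
move_arm:
  deltas: [0,0,0,0,0,0.5,1,0,0,0,0,0,1.5,1,0,0,0,0,0,2.5,1,0,0,0,0,0,3.2,1,0,0,0,0,0,3.8,1,0,0,0,0,0,4.4,1,0,0,0,0,0,4.9,1,0,0,0,0,0,5.2,1]

```text
time: 7.65
tool_pos: [0.5891, -0.1585, 0.1489]
ee_rot: [-3.141, 0.0, 0.288]
wrist_force: [0.1, -0.3, -1.5]
width: 0.0256
finger_force: 30.0
```

Emit:
move_arm:
  deltas: [0,0,0,0,0,0.1,1,0,0,0,0,0,0.2,1,0,0,0,0,0,0.2,1,0,0,0,0,0,0.2,1]

```text
time: 8.05
tool_pos: [0.5893, -0.1586, 0.1478]
ee_rot: [3.141, -0.0, 0.288]
wrist_force: [-0.0, -0.5, -1.7]
width: 0.0259
finger_force: 30.0
```

```bash
python3 - <<'E'
from hub import *
o=robot.get_obs(); print(o['tool_pos'],o['ee_rot'],o['wrist_force'],o['wrist_torque'])
hub(.146,.17,.154)
E
```

```text
[ 0.58934682 -0.15860223  0.14782945] [ 3.14112640e+00 -4.92332465e-04  2.87832151e-01] [-0.00510189 -0.45470627 -1.74153058] [-0.06487437 -0.06814577 -0.00503457]
wrist 4406 z 0.1554 slope [-0.008  0.005] ((0.565382719039917, -0.07730600237846375), (0.04298756271600723, 0.04304882138967514), 16.51024055480957)
scene 402 z 0.156 slope [-0.008 -0.023] ((0.5645256638526917, -0.07470259070396423), (0.043144356459379196, 0.04475440829992294), 17.531291961669922)
side 264 z 0.1564 slope [ 0.028 -0.028] ((0.5668567419052124, -0.07626307755708694), (0.04300308600068092, 0.045945800840854645), 16.222864151000977)
```

Emit:
move_arm:
  deltas: [0,0,0,0,0,0.05,1,0,0,0,0,0,0.15,1,0,0,0,0,0,0.15,1,0,0,0,0,0,0.15,1]

```text
time: 8.6
tool_pos: [0.5891, -0.1585, 0.1459]
ee_rot: [3.142, 0.0, 0.288]
wrist_force: [0.5, -0.3, -2.4]
width: 0.0252
finger_force: 30.0
```

Emit:
move_arm:
  deltas: [0,0,0,-0.59,-0.02,0,1,0,0,0,-1.77,-0.19,0,1,0,0,0,-3.46,-0.73,0,1,0,0,0,-5.0,-1.62,0,1,0,0,0,-6.32,-2.81,0,1,0,0,0,-7.36,-4.25,0,1,0,0,0,-8.21,-6.3,0,1,0,0,0,-8.5,-8.5,0,1]

```text
time: 9.4
tool_pos: [0.4825, -0.1017, 0.1462]
ee_rot: [3.14, -0.001, 0.286]
wrist_force: [6.0, 0.6, -3.9]
width: 0.0257
finger_force: 30.0
```

Emit:
move_arm:
  deltas: [0,0,0,0.29,-2.2,0,1,0,0,0,1.14,-4.25,0,1,0,0,0,2.49,-6.01,0,1,0,0,0,4.25,-7.36,0,1,0,0,0,6.3,-8.21,0,1,0,0,0,8.5,-8.5,0,1]

```text
time: 10.0
tool_pos: [0.5404, 0.0023, 0.1458]
ee_rot: [3.136, 0.002, 0.287]
wrist_force: [0.4, -9.6, -4.1]
width: 0.0258
finger_force: 30.0
```

```bash
python3 - <<'E'
from hub import *
o=robot.get_obs(); print(o['tool_pos'],o['ee_rot'],o['wrist_force'],o['wrist_torque'])
hub(.146,.166,.154)
E
```

```text
[0.54038156 0.00228978 0.14581153] [3.13612701e+00 2.08268753e-03 2.86805359e-01] [ 0.4369049  -9.57884195 -4.1343689 ] [-1.84679233 -0.12079876  0.00916783]
wrist 4262 z 0.1537 slope [-0.009 -0.011] ((0.564990758895874, -0.07935125380754471), (0.04265015199780464, 0.04333893209695816), 16.275999069213867)
scene 373 z 0.1541 slope [-0.002 -0.021] ((0.5636675953865051, -0.076735720038414), (0.044480402022600174, 0.04517793282866478), 16.930999755859375)
side 152 z 0.1547 slope [ 0.017 -0.009] ((0.5575134754180908, -0.08108840882778168), (0.028862468898296356, 0.04679329693317413), 23.190404891967773)
```

Emit:
move_arm:
  deltas: [0,0,0,2.2,0.49,0,1,0,0,0,4.25,1.34,0,1,0,0,0,6.01,2.69,0,1,0,0,0,7.36,4.45,0,1,0,0,0,8.21,6.5,0,1,0,0,0,8.5,8.7,0,1]

```text
time: 10.75
tool_pos: [0.6462, -0.0548, 0.1457]
ee_rot: [-3.139, 0.002, 0.289]
wrist_force: [-3.3, 0.9, -1.5]
width: 0.0254
finger_force: 30.0
```

Emit:
move_arm:
  deltas: [0,0,0,-0.29,2.2,0,1,0,0,0,-1.14,4.25,0,1,0,0,0,-2.49,6.01,0,1,0,0,0,-4.25,7.36,0,1,0,0,0,-6.3,8.21,0,1,0,0,0,-8.5,8.5,0,1]

```text
time: 11.35
tool_pos: [0.5891, -0.1611, 0.1459]
ee_rot: [-3.14, -0.002, 0.287]
wrist_force: [0.8, 4.5, -2.9]
width: 0.025
finger_force: 30.0
```

Emit:
move_arm:
  deltas: [0,0,0,-2.2,-0.29,0,1,0,0,0,-4.25,-1.14,0,1,0,0,0,-6.01,-2.49,0,1,0,0,0,-7.36,-4.25,0,1,0,0,0,-8.21,-6.3,0,1,0,0,0,-8.5,-8.5,0,1]

```text
time: 11.95
tool_pos: [0.4833, -0.1042, 0.1462]
ee_rot: [3.139, -0.001, 0.286]
wrist_force: [5.3, 0.1, -4.3]
width: 0.0255
finger_force: 30.0
```

Emit:
move_arm:
  deltas: [0,0,0,0.29,-2.2,0,1,0,0,0,1.14,-4.25,0,1,0,0,0,2.49,-6.01,0,1,0,0,0,4.25,-7.36,0,1,0,0,0,6.3,-8.21,0,1,0,0,0,8.5,-8.5,0,1]

```text
time: 12.55
tool_pos: [0.5406, 0.0021, 0.146]
ee_rot: [3.14, 0.002, 0.288]
wrist_force: [0.3, -5.0, -2.3]
width: 0.0258
finger_force: 30.0
```

Emit:
move_arm:
  deltas: [0,0,0,2.2,0.29,0,1,0,0,0,4.25,1.14,0,1,0,0,0,6.01,2.49,0,1,0,0,0,7.36,4.25,0,1,0,0,0,8.21,6.3,0,1,0,0,0,8.5,8.5,0,1]

```text
time: 13.15
tool_pos: [0.6465, -0.0556, 0.1457]
ee_rot: [-3.14, 0.002, 0.288]
wrist_force: [-5.4, 0.1, -1.7]
width: 0.0254
finger_force: 30.0
```

Emit:
move_arm:
  deltas: [0,0,0,-0.29,2.2,0,1,0,0,0,-1.14,4.25,0,1,0,0,0,-2.49,6.01,0,1,0,0,0,-4.25,7.36,0,1,0,0,0,-6.3,8.21,0,1,0,0,0,-8.5,8.5,0,1]

```text
time: 13.75
tool_pos: [0.5892, -0.1611, 0.1459]
ee_rot: [-3.14, -0.002, 0.287]
wrist_force: [0.3, 5.5, -2.9]
width: 0.0255
finger_force: 30.0
```

Emit:
move_arm:
  deltas: [0,0,0,-1.77,-0.19,0,1,0,0,0,-3.46,-0.73,0,1,0,0,0,-4.75,-1.45,0,1,0,0,0,-5.6,-2.2,0,1,0,0,0,-5.9,-2.55,0,1,0,0,0,-5.9,-2.55,0,1,0,0,0,-5.9,-2.55,0,1]

```text
time: 14.45
tool_pos: [0.5254, -0.1545, 0.1463]
ee_rot: [3.139, 0.002, 0.287]
wrist_force: [-2.5, -4.6, 0.0]
width: 0.026
finger_force: 30.0
```

Emit:
move_arm:
  deltas: [0,0,0,0,0,0,0.3,0,0,0,0,0,0,0.1,0,0,0,0,0,0,-0.1,0,0,0,0,0,0,-0.2,0,0,0,0,0,0,-0.2,0,0,0,0,0,0,-0.2]

```text
time: 15.05
tool_pos: [0.526, -0.1526, 0.146]
ee_rot: [-3.141, -0.0, 0.288]
wrist_force: [1.2, 0.3, 0.9]
width: 0.0566
finger_force: 0.0
```

Emit:
move_arm:
  deltas: [0,0,0,0,0,-1,-0.2,0,0,0,0,0,-3,-0.2,0,0,0,0,0,-5,-0.2,0,0,0,0,0,-8,-0.2,0,0,0,0,0,-11,-0.2,0,0,0,0,0,-13,-0.2,0,0,0,0,0,-13,-0.2,0,0,0,0,0,-13,-0.2]

```text
time: 15.85
tool_pos: [0.526, -0.1527, 0.2762]
ee_rot: [3.141, -0.001, 0.288]
wrist_force: [-0.3, -0.3, -0.8]
width: 0.0563
finger_force: 0.0
```

```bash
python3 - <<'E'
from hub import *
hub(.146,.168,.154)
s=snap("wrist","w4.png")
E
```

```text
wrist 1697 z 0.1536 slope [-0.002  0.003] ((0.5645356774330139, -0.0798407569527626), (0.042045895010232925, 0.04243388772010803), 62.756168365478516)
scene 345 z 0.1541 slope [-0.011 -0.023] ((0.5633391737937927, -0.07745396345853806), (0.04734869301319122, 0.04108676686882973), 62.933712005615234)
side 256 z 0.1545 slope [ 0.018 -0.017] ((0.56578528881073, -0.07873169332742691), (0.04366496950387955, 0.04592115432024002), 62.731117248535156)
```

View pics/w4.png

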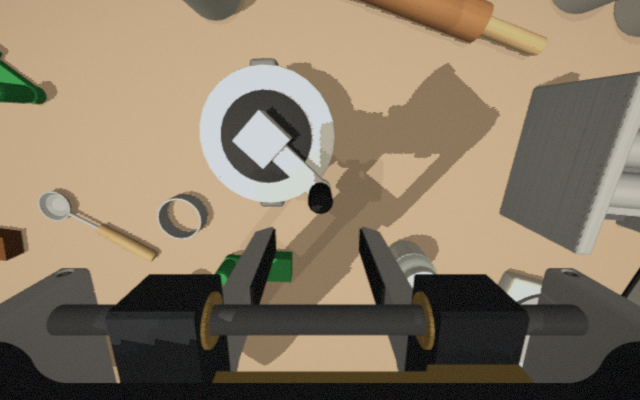

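The crank sits flat on the plate, with its hub at (263,138), and the gripper is clear.

```bash
python3 -c "
from bench import robot
print(robot.close_job())"
```

```text
the job is handed in; nothing more can be done
None
```

The white crank is seated flat on the chopper's shaft, wound clockwise through about 2.1 turns and released with the gripper clear; I handed the job in at about 16 s, and no verdict was returned.

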